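# Gather the pots in the marked corner of the carry caddy

### The arm

A 6-joint arm with a two-finger parallel gripper is mounted at the origin on the work surface. World frame = base frame: x ahead of the robot, y to its left, z up, the work surface at z = 0. Lengths are in m, angles in rad, forces in N, time in s.
With the tool pointing down it reaches from about 0.325 to 0.85 m from the base axis. Payload 15.5 kg.
Tool frame: the origin (TCP) lies on the mounting face of the last link; the fingertips stand r.tcp_to_tips ahead of it and the grasp point (between the pads) lies 172 mm ahead of it (r.tcp_to_tips is the distance from the TCP to the fingertips, in m); y points along the fingers, z is the direction in which the jaws open and shut, and the axes are right-handed (so a half turn about y gives the same grasp; the last joint's range is limited). The gripper opens to 91 mm and grips with 3 to 60 N. Pads are 32 mm wide; open, the fingers measure 118 mm over their backs; the gripper's body (76 mm by 178 mm) begins 60 mm behind the grasp point.
Start: joints at [1.022, 0.494, 1.345, -0, 1.302, -0.096], TCP at [0.273, 0.562, 0.405] pointing down, gripper open.
Joint ranges: [-2.91, 2.91], [-0.82, 2.16], [0.22, 2.67], [-1.22, 4.37], [0.12, 2.79], [-3.08, 3.08]. Speed limits (rad/s): [1.89, 1.89, 2.57, 3.01, 3.01, 3.01].

### API

Orientations are given as [roll, pitch, yaw] about the fixed x, y, z axes, in that order (R = Rz(yaw) Ry(pitch) Rx(roll)).
In Python, from bench import r, imaging gives the robot as it stands.
- The arm moves only by the tool drive_tool, never from a script. Its argument "steps" is a list of rows, each a list of 7 numbers: the turn, a rotation vector about the tool's x, y, z in units of 5 degrees (1.0 is 5 degrees), then the shift along the tool's x, y, z in units of 0.02 m (1.0 is 0.02 m), then the opening, from 0 (shut) to 1 (fully open). A call has 1 to 8 rows; each row shifts and turns the commanded pose from where the row before left it, along the tool's axes as they then stand; what a row does not reach is not made up. A row lasts 1/8 s, in which the tool goes at most 62.5 mm and 10.7 degrees, less where a joint would pass 70% of its speed; a pose out of reach is approached as far as the arm can. A call with a number of a shift or a turn outside -1 to 1 is refused whole. A call with a gripper value outside its range is refused whole. The fingers move at their own pace and stop on an object; "squeeze" is the grip in N (left out, the last holds). Time passes only in rows, so rows that do not move let the fingers close. It gives the time, the measured TCP pose, the force and the opening at its end, in the units of the state.
- r.get_state(): the state, without advancing time (a new reading comes with each control period).
- imaging.snapshot(name): name is "scene" or "top"; returns the picture (384x512x3 uint8, red, green, blue); there is no depth.
- imaging.camera_params(name): a dict with "intrinsics" (3x3 intrinsics, pixels), "R" (3x3) and "t" (3): a world point X has camera coordinates R X + t. Camera axes: x right, y down, z forward; pixel columns grow to the right and rows downward; lengths in m; the calibration is good to about 2 mm. A picture is of the moment at which its call begins. camera_params takes no time and is no camera call.
- r.finish_job(): hands the job in, once; it reports no verdict.
The state is a dict: "time_s": time; "joints": joint angles; "dq": joint speeds; "tau": joint torques, N m; "position": TCP position; "orientation": TCP orientation; "wrist_force": force on the tool from outside, world axes, zero at the start; "torque": the same for the moment, N m; "opening": opening from 0.0 (shut) to 1.0 (fully open).
Only numpy, scipy, OpenCV 4.12 (cv2) and the standard library are available. Lean on these libraries where they do the work, as an engineer would, in place of code of your own. Each camera call takes 0.05 s, during which the arm holds its last target.

### The job

Pick up the blue carry caddy by its white handle and carry it over the middle of the black counting mat. Tip it so that all five loose pots slide into its green corner, onto the green square, and finish while still holding it there, up off the counter and steady, clearly tilted (some 20 to 35 degrees). Keep the pots in the caddy and leave the other things on the counter where they are.

Things in the scene. Friction and masses are not known exactly. Their poses are not given: they have to be found in the camera images.
- caddy: Blue open plastic carry caddy, loose, 0.24 to 0.4 kg, turned any way round on the counter. Outside 228 (its x) by 178 mm (its y), rim 45 mm high; inside 220 by 170, walls and floor 4 mm. Origin at the centre of its underside, z up. Green corner at +x, +y: green rim strips and a green floor square, 80 by 80 mm (x 30 to 110, y 5 to 85 mm).
- caddy_handle (a point): Centre of the caddy's white handle bar, 98 mm above the caddy's underside, straight above its centre; axes as the caddy's. The bar runs along the caddy's x, 240 mm long, 16 mm thick (along y) and 24 mm high (z 86 to 110 mm); it is carried by an upright 44 mm wide at each end wall, with open space beneath it.
- caddy_corner (a point): The caddy's inner floor corner at the green square: at x 110, y 85, z 4 mm in the caddy's frame; axes as the caddy's. The floor is slippery: pots start to slide at a tilt of about 10 degrees and run right into this corner when the caddy sinks evenly towards both its walls (+x and +y), 20 degrees or more in all; rocking it a little frees one that hangs back.
- pot1_mid (a point): Centre of one of five like loose pots in the caddy: white flat round pot with orange lid, 22 mm across, 14 mm high, 12 g, standing upright on the caddy's floor. Nothing to grasp.
- pot2_mid (a point): Centre of one of five like loose pots in the caddy: white flat round pot with orange lid, 22 mm across, 14 mm high, 12 g, standing upright on the caddy's floor. Nothing to grasp.
- pot3_mid (a point): Centre of one of five like loose pots in the caddy: white flat round pot with orange lid, 22 mm across, 14 mm high, 12 g, standing upright on the caddy's floor. Nothing to grasp.
- pot4_mid (a point): Centre of one of five like loose pots in the caddy: white flat round pot with orange lid, 22 mm across, 14 mm high, 12 g, standing upright on the caddy's floor. Nothing to grasp.
- pot5_mid (a point): Centre of one of five like loose pots in the caddy: white flat round pot with orange lid, 22 mm across, 14 mm high, 12 g, standing upright on the caddy's floor. Nothing to grasp.
- mat_mid (a point): Centre of the top of the fixed black square counting mat with a grey line, 240 by 240 mm, 3 mm thick, on the counter, left or right of the middle.
- amber_bottle: Bystander: amber bottle, 48 mm across, 110 mm high, standing between the caddy's and the mat's places. Origin under its centre.
- tablet_jar: Bystander: white jar with blue lid, 60 mm across, 85 mm high. Origin under its centre.
- pen_mug: Bystander: white mug with pens, 80 mm across, 95 mm high, pens up to 150 mm. Origin under its centre.
- tape_dispenser: Bystander: black tape dispenser, 60 by 130 mm, 95 mm high. Origin under its centre.
- stapler: Bystander: red stapler, 35 by 150 mm, 50 mm high. Origin under its centre.
- phone: Bystander: black cordless phone lying down, 150 by 50 mm, 28 mm high. Origin under its centre.

How it is judged:
By the outcome, as a careful person would: the job done as asked, in the order asked, and still so for the second after the job is handed in, while the arm keeps its last pose, push and grip.
It also fails if it takes over 51 s, if anything falls off the work surface, if the arm or the gripper's body presses on something with over 40 N, if the wrist force passes 120 N, or if a joint passes its speed limit or range.

## Working session

There is one attempt and no reset: what is moved stays moved. The work goes in short steps, Python scripts to look and compute and a tool call to move; the robot and the scene stay as the last step left them, time stands still between calls to the robot, and variables do not carry over. Pictures are saved under pics/ and viewed, and the job is handed in when it is done.

Besides the shell and the picture viewer there is one more tool, called after ">>>" by a JSON object that holds its "fn" and its "kwargs", one argument or row to a line. drive_tool: Moves the arm, as the interface text tells. Shifts and turns lie within -1 to 1; 1 stands for 0.02 m of shift or 5 degrees of turn. Its arguments: {"type":"object","properties":{"steps":{"type":"array"},"squeeze":{"type":"number"}},"required":["steps"]}

```bash
ls; mkdir -p pics
python3 - <<'E'
from bench import r, imaging
import cv2,numpy as np
print(r.get_state(), r.tcp_to_tips)
for n in("scene","top"):
    im=imaging.snapshot(n); cv2.imwrite(f"pics/{n}0.png",im[:,:,::-1]); p=imaging.camera_params(n); print(n,p)
E
```

```text
pics
{'time_s': 0.0, 'joints': array([ 1.02245306e+00,  4.94151725e-01,  1.34619136e+00,  3.01595023e-05,
        1.30249877e+00, -9.54932366e-02]), 'dq': array([ 0.0003249 , -0.00013908, -0.00057645,  0.00058077, -0.00139306,
        0.00135638]), 'tau': array([ 1.17587638e-04, -8.78784084e+01, -3.81853938e+01,  7.07479287e-02,
        5.32812579e-02, -1.49946518e-04]), 'position': array([0.27335341, 0.56185715, 0.40413728]), 'orientation': array([-1.57203707e+00,  1.48047408e-04, -4.52858140e-01]), 'wrist_force': array([ 0.04704159, -0.3959918 , -0.21531058]), 'torque': array([ 0.04741038,  0.04782983, -0.02204181]), 'opening': 0.999714966150735} 0.1908
scene {'intrinsics': array([[420.00175687,   0.        , 253.315458  ],
       [  0.        , 420.00175687, 192.05369388],
       [  0.        ,   0.        ,   1.        ]]), 'R': array([[-0.04183735,  0.99885823,  0.02306248],
       [ 0.60288393,  0.04364526, -0.79663421],
       [-0.7967312 , -0.01942507, -0.60402157]]), 't': array([ 0.024097  , -0.27435937,  2.00725024])}
top {'intrinsics': array([[401.28401902,   0.        , 262.95746213],
       [  0.        , 401.28401902, 187.8951515 ],
       [  0.        ,   0.        ,   1.        ]]), 'R': array([[ 0.02236549, -0.99973844, -0.00477958],
       [-0.99273175, -0.02164275, -0.11838611],
       [ 0.1182517 ,  0.0073926 , -0.99295613]]), 't': array([-0.02012989,  0.57508757,  1.28169009])}
```

View pics/scene0.png

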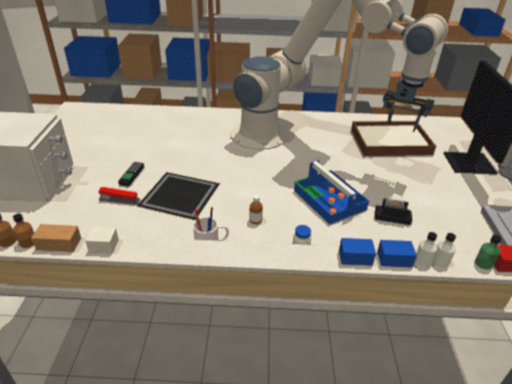

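View pics/top0.png

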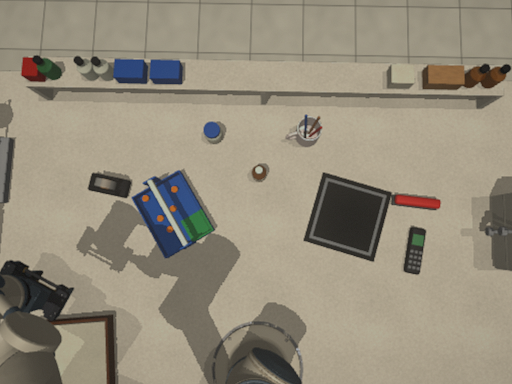

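```bash
cat > h.py <<'E'
import numpy as np,cv2
from bench import r, imaging
def ray(n,u,v):
    p=imaging.camera_params(n);K,R,t=p["intrinsics"],p["R"],p["t"]
    return -R.T@t, R.T@np.linalg.inv(K)@np.array([u,v,1.])
def onz(n,u,v,z):
    c,d=ray(n,u,v); return c+d*(z-c[2])/d[2]
def proj(n,X):
    p=imaging.camera_params(n);c=p["R"]@np.array(X)+p["t"];q=p["intrinsics"]@c;return q[:2]/q[2]
def crop(im,x0,y0,x1,y1,s,f):
    cv2.imwrite(f,cv2.resize(im[y0:y1,x0:x1,::-1],None,fx=s,fy=s,interpolation=cv2.INTER_CUBIC))
E
python3 - <<'E'
from h import *
im=cv2.imread("pics/top0.png")[:,:,::-1]; crop(im,115,155,235,275,5,"pics/t1.png")
s=cv2.imread("pics/scene0.png")[:,:,::-1]; crop(s,280,150,380,230,7,"pics/s1.png")
hsv=cv2.cvtColor(im.copy(),cv2.COLOR_RGB2HSV)
sub=np.zeros(im.shape[:2],np.uint8); sub[165:265,125:222]=1
def mask(lo,hi): return cv2.inRange(hsv,lo,hi)*sub
b=mask((100,120,40),(130,255,255)); g=mask((45,100,40),(85,255,255))
w=mask((0,0,150),(180,60,255))
# handle: white within caddy hull
hull=cv2.convexHull(np.vstack([np.argwhere(b|g)[:,::-1]]).astype(np.int32)); hm=np.zeros_like(sub); cv2.fillConvexPoly(hm,hull,1)
print("caddy rect",cv2.minAreaRect(hull), cv2.boxPoints(cv2.minAreaRect(hull)))
print([onz("top",*p,0.045).round(3) for p in cv2.boxPoints(cv2.minAreaRect(hull))])
wm=w*hm; n,l,st,c=cv2.connectedComponentsWithStats(wm); i=1+st[1:,4].argmax()
rr=cv2.minAreaRect(np.argwhere(l==i)[:,::-1].astype(np.int32)); print("handle",rr,st[i])
bx=cv2.boxPoints(rr);print([onz("top",*p,0.11).round(3) for p in bx], onz("top",*rr[0],.11))
gp=np.argwhere(g>0)[:,::-1];print("green",onz("top",*gp.mean(0),.02))
# mat
for nm,u,v,z in (("bottle",259,172,.11),("jar",212,131,.085),("mug",308,131,.095)): print(nm,onz("top",u,v,z))
m=cv2.inRange(hsv,(0,0,0),(180,255,70)); m[:, :295]=0; m[:, 400:]=0; m[:165]=0;m[270:]=0
n,l,st,c=cv2.connectedComponentsWithStats(m); i=1+st[1:,4].argmax()
mr=cv2.minAreaRect(np.argwhere(l==i)[:,::-1].astype(np.int32)); print(mr,onz("top",*mr[0],.003),[onz("top",*p,.003).round(3) for p in cv2.boxPoints(mr)])
E
```

```text
caddy rect ((170.7672576904297, 211.04310607910156), (77.05061340332031, 55.59514236450195), 60.06848907470703) [[127.454506 191.52621 ]
 [175.63449  163.78622 ]
 [214.08002  230.56    ]
 [165.90002  258.3     ]]
[array([0.553, 0.433, 0.045]), array([0.647, 0.281, 0.045]), array([0.433, 0.146, 0.045]), array([0.341, 0.297, 0.045])]
handle ((166.6807861328125, 212.11598205566406), (74.30116271972656, 4.6452178955078125), 60.572540283203125) [148 180  39  66 343]
[array([0.58 , 0.354, 0.11 ]), array([0.588, 0.341, 0.11 ]), array([0.392, 0.219, 0.11 ]), array([0.384, 0.231, 0.11 ])] [0.48504671 0.2858353  0.11      ]
green [0.44917321 0.20677319 0.02      ]
bottle [0.61575167 0.00539869 0.11      ]
jar [0.74950425 0.15971232 0.085     ]
mug [ 0.75331937 -0.14692749  0.095     ]
((347.88677978515625, 216.3961944580078), (57.14198684692383, 56.59254455566406), 15.945395469665527) [ 0.48982502 -0.29169937  0.003     ] [array([ 0.423, -0.175,  0.003]), array([ 0.606, -0.226,  0.003]), array([ 0.557, -0.41 ,  0.003]), array([ 0.376, -0.356,  0.003])]
```

```bash
sleep 1
```

```text
(no output)
```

View pics/t1.png

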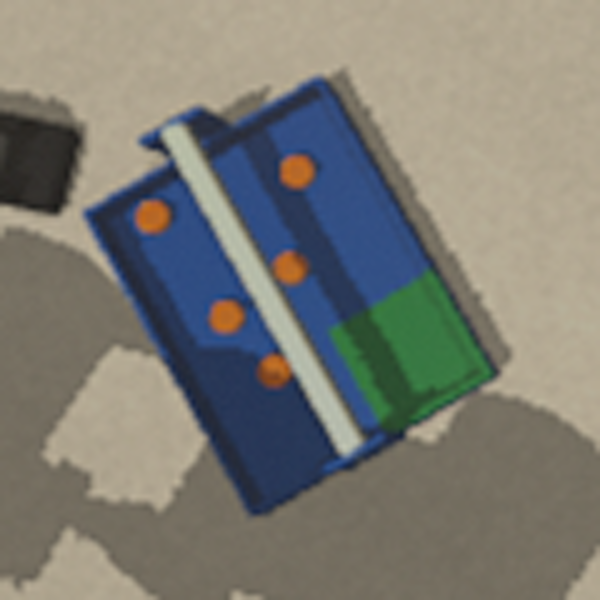

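View pics/s1.png

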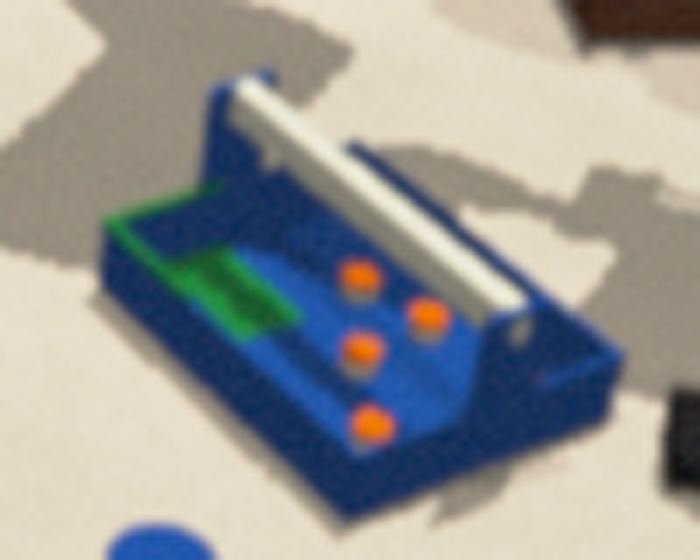

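Run:
```python
from h import *
P=[onz("top",115+a/5,155+b/5,.045) for a,b in((88,212),(322,78),(497,372),(258,515))]
print(np.array(P).round(3),np.mean(P,0), [np.linalg.norm(P[i]-P[i-1]).round(3) for i in range(4)])
d=(P[2]-P[1])+(P[3]-P[0]);print(np.degrees(np.arctan2(d[1],d[0])))
# scene handle end tops
e=[onz("scene",280+a/7,150+b/7,.11) for a,b in((248,82),(518,300))];print(e,np.mean(e,0))
d=e[0]-e[1];print(np.degrees(np.arctan2(d[1],d[0])),np.linalg.norm(d))
# moves
s=r.get_state();print(s["position"])
```

```text
[[0.534 0.415 0.045]
 [0.625 0.267 0.045]
 [0.436 0.146 0.045]
 [0.342 0.295 0.045]] [0.48440006 0.28057711 0.045     ] [np.float64(0.226), np.float64(0.174), np.float64(0.224), np.float64(0.176)]
-147.5275179505959
[array([0.38886102, 0.23043962, 0.11      ]), array([0.57969545, 0.35092468, 0.11      ])] [0.48427824 0.29068215 0.11      ]
-147.73335958944742 0.22568657660163552
[0.27335261 0.56191062 0.40419485]
```

>>> {"fn": "drive_tool", "kwargs": {
  "steps": [
    [0,0,0,0.97,0.23,-0.49,1],
    [0,0,0,0.97,0.23,-0.49,1],
    [0,0,0,0.97,0.23,-0.49,1],
    [0,0,0,0.97,0.23,-0.49,1],
    [0,0,0,0.97,0.23,-0.49,1],
    [0,0,0,0.97,0.23,-0.49,1],
    [0,0,0,0.97,0.23,-0.49,1],
    [0,0,0,0.97,0.23,-0.49,1]
  ],
  "squeeze": 50
}}

```text
time_s: 1.1
position: [0.3795, 0.4224, 0.3677]
orientation: [-1.571, -0.0, -0.453]
wrist_force: [-0.3, -1.2, 0.7]
opening: 0.998
```

>>> {"fn": "drive_tool", "kwargs": {
  "steps": [
    [0,0,0,0.97,0.23,-0.49,1],
    [0,0,0,0.97,0.23,-0.49,1],
    [0,0,0,0.97,0.23,-0.49,1],
    [0,0,0,0.97,0.23,-0.49,1],
    [0,0,0,0.97,0.23,-0.49,1],
    [0,0,0,0.97,0.23,-0.49,1],
    [0,0,0,0.97,0.23,-0.49,1],
    [0,0,0,0.97,0.23,-0.49,1]
  ]
}}

```text
time_s: 2.1
position: [0.4846, 0.2839, 0.3308]
orientation: [-1.571, -0.0, -0.453]
wrist_force: [0.6, -1.2, 0.2]
opening: 1.0
```

>>> {"fn": "drive_tool", "kwargs": {
  "steps": [
    [0,-0.97,0,0,0,0,1],
    [0,-0.97,0,0,0,0,1],
    [0,-0.97,0,0,0,0,1],
    [0,-0.97,0,0,0,0,1],
    [0,-0.97,0,0,0,0,1],
    [0,-0.97,0,0,0,0,1]
  ]
}}

```text
time_s: 2.85
position: [0.4842, 0.2845, 0.331]
orientation: [-1.571, 0.0, 0.058]
wrist_force: [0.7, -0.6, 0.3]
opening: 1.001
```

>>> {"fn": "drive_tool", "kwargs": {
  "steps": [
    [0,-0.97,0,0,0,0,1],
    [0,-0.97,0,0,0,0,1],
    [0,-0.97,0,0,0,0,1],
    [0,-0.97,0,0,0,0,1],
    [0,-0.97,0,0,0,0,1],
    [0,-0.97,0,0,0,0,1],
    [0,0,0,0,0,0,1]
  ]
}}

```text
time_s: 3.72
position: [0.4842, 0.2846, 0.331]
orientation: [-1.571, -0.0, 0.562]
wrist_force: [0.3, -0.7, -0.8]
opening: 1.0
```

>>> {"fn": "drive_tool", "kwargs": {
  "steps": [
    [0,0,0,0,0.6,0,1],
    [0,0,0,0,0.6,0,1],
    [0,0,0,0,0.6,0,1],
    [0,0,0,0,0.6,0,1],
    [0,0,0,0,0.4,0,1],
    [0,0,0,0,0.3,0,1],
    [0,0,0,0,0,0,1]
  ]
}}

```text
time_s: 4.6
position: [0.4839, 0.2852, 0.2688]
orientation: [-1.571, 0.0, 0.563]
wrist_force: [-0.3, 0.0, 0.0]
opening: 0.997
```

Run:
```python
from h import *
im=imaging.snapshot("top"); crop(im,115,155,235,275,4,"pics/t2.png")
s=imaging.snapshot("scene"); crop(s,270,110,390,230,4,"pics/s2.png")
a=cv2.imread("pics/t2.png");b=cv2.imread("pics/s2.png")
import numpy as np
c=np.hstack([a,b]);cv2.imwrite("pics/c2.png",cv2.resize(c,(800,400)))
```

```text
(no output)
```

View pics/c2.png

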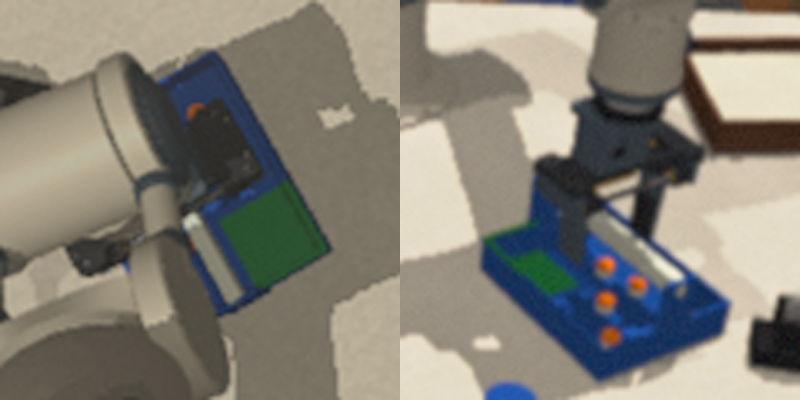

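The fingers straddle the bar (scene half: fingers at about (572,220) and (645,200), with the white bar between). I'll close now.

>>> {"fn": "drive_tool", "kwargs": {
  "steps": [
    [0,0,0,0,0,0,0.4],
    [0,0,0,0,0,0,0.2],
    [0,0,0,0,0,0,0],
    [0,0,0,0,0,0,0],
    [0,0,0,0,0,0,0],
    [0,0,0,0,0,0,0],
    [0,0,0,0,0,0,0],
    [0,0,0,0,0,0,0]
  ],
  "squeeze": 55
}}

```text
time_s: 5.7
position: [0.4839, 0.2852, 0.2691]
orientation: [-1.571, 0.0, 0.563]
wrist_force: [1.2, 0.9, 0.5]
opening: 0.173
```

>>> {"fn": "drive_tool", "kwargs": {
  "steps": [
    [0,0,0,0,-0.2,0,0],
    [0,0,0,0,-0.5,0,0],
    [0,0,0,0,-0.8,0,0],
    [0,0,0,0,-1,0,0],
    [0,0,0,0,-1,0,0],
    [0,0,0,0,-1,0,0],
    [0,0,0,0,-1,0,0],
    [0,0,0,0,-1,0,0]
  ]
}}

```text
time_s: 6.7
position: [0.4837, 0.2851, 0.401]
orientation: [-1.571, -0.001, 0.563]
wrist_force: [0.6, -0.0, -5.0]
opening: 0.173
```

Run:
```python
import numpy as np
psi=32.25; out=[]
sp=[.3,.6,.9]+[.98]*26+[.9,.7,.5,.2]
print(sum(sp)*.02,len(sp))
n=31
for k,s in enumerate(sp):
    dp=-2 if 1<k<31 else -1 
    a=np.radians(psi+dp/2); psi+=dp
    out.append([0,-dp/5,0,round(-np.sin(a)*s,2),0,round(-np.cos(a)*s,2),0])
for i in range(0,len(out),8): print([[float(x) for x in o] for o in out[i:i+8]])
print(psi)
```

```text
0.5916 33
[[0.0, 0.2, 0.0, -0.16, 0.0, -0.26, 0.0], [0.0, 0.2, 0.0, -0.31, 0.0, -0.52, 0.0], [0.0, 0.4, 0.0, -0.44, 0.0, -0.79, 0.0], [0.0, 0.4, 0.0, -0.45, 0.0, -0.87, 0.0], [0.0, 0.4, 0.0, -0.42, 0.0, -0.89, 0.0], [0.0, 0.4, 0.0, -0.39, 0.0, -0.9, 0.0], [0.0, 0.4, 0.0, -0.36, 0.0, -0.91, 0.0], [0.0, 0.4, 0.0, -0.32, 0.0, -0.93, 0.0]]
[[0.0, 0.4, 0.0, -0.29, 0.0, -0.94, 0.0], [0.0, 0.4, 0.0, -0.26, 0.0, -0.95, 0.0], [0.0, 0.4, 0.0, -0.22, 0.0, -0.95, 0.0], [0.0, 0.4, 0.0, -0.19, 0.0, -0.96, 0.0], [0.0, 0.4, 0.0, -0.16, 0.0, -0.97, 0.0], [0.0, 0.4, 0.0, -0.12, 0.0, -0.97, 0.0], [0.0, 0.4, 0.0, -0.09, 0.0, -0.98, 0.0], [0.0, 0.4, 0.0, -0.06, 0.0, -0.98, 0.0]]
[[0.0, 0.4, 0.0, -0.02, 0.0, -0.98, 0.0], [0.0, 0.4, 0.0, 0.01, 0.0, -0.98, 0.0], [0.0, 0.4, 0.0, 0.05, 0.0, -0.98, 0.0], [0.0, 0.4, 0.0, 0.08, 0.0, -0.98, 0.0], [0.0, 0.4, 0.0, 0.12, 0.0, -0.97, 0.0], [0.0, 0.4, 0.0, 0.15, 0.0, -0.97, 0.0], [0.0, 0.4, 0.0, 0.18, 0.0, -0.96, 0.0], [0.0, 0.4, 0.0, 0.22, 0.0, -0.96, 0.0]]
[[0.0, 0.4, 0.0, 0.25, 0.0, -0.95, 0.0], [0.0, 0.4, 0.0, 0.28, 0.0, -0.94, 0.0], [0.0, 0.4, 0.0, 0.32, 0.0, -0.93, 0.0], [0.0, 0.4, 0.0, 0.35, 0.0, -0.92, 0.0], [0.0, 0.4, 0.0, 0.38, 0.0, -0.9, 0.0], [0.0, 0.4, 0.0, 0.38, 0.0, -0.82, 0.0], [0.0, 0.4, 0.0, 0.32, 0.0, -0.63, 0.0], [0.0, 0.2, 0.0, 0.24, 0.0, -0.44, 0.0]]
[[0.0, 0.2, 0.0, 0.1, 0.0, -0.17, 0.0]]
-29.75
```

>>> {"fn": "drive_tool", "kwargs": {
  "steps": [
    [0,0,0,0,-0.9,0,0],
    [0,0,0,0,-0.7,0,0],
    [0,0,0,0,-0.3,0,0],
    [0,0,0,0,0,0,0]
  ]
}}

```text
time_s: 7.2
position: [0.4839, 0.2852, 0.4373]
orientation: [-1.571, -0.0, 0.563]
wrist_force: [-0.1, -0.5, -4.7]
opening: 0.173
```

>>> {"fn": "drive_tool", "kwargs": {
  "steps": [
    [0,0.2,0,-0.16,0,-0.26,0],
    [0,0.2,0,-0.31,0,-0.52,0],
    [0,0.4,0,-0.44,0,-0.79,0],
    [0,0.4,0,-0.45,0,-0.87,0],
    [0,0.4,0,-0.42,0,-0.89,0],
    [0,0.4,0,-0.39,0,-0.9,0],
    [0,0.4,0,-0.36,0,-0.91,0],
    [0,0.4,0,-0.32,0,-0.93,0]
  ]
}}

```text
time_s: 8.2
position: [0.486, 0.1494, 0.4372]
orientation: [-1.571, -0.0, 0.316]
wrist_force: [-0.4, -0.7, -4.1]
opening: 0.175
```

>>> {"fn": "drive_tool", "kwargs": {
  "steps": [
    [0,0.4,0,-0.29,0,-0.94,0],
    [0,0.4,0,-0.26,0,-0.95,0],
    [0,0.4,0,-0.22,0,-0.95,0],
    [0,0.4,0,-0.19,0,-0.96,0],
    [0,0.4,0,-0.16,0,-0.97,0],
    [0,0.4,0,-0.12,0,-0.97,0],
    [0,0.4,0,-0.09,0,-0.98,0],
    [0,0.4,0,-0.06,0,-0.98,0]
  ]
}}

```text
time_s: 9.2
position: [0.4886, -0.0074, 0.4372]
orientation: [-1.571, -0.0, 0.037]
wrist_force: [-0.3, -0.4, -4.2]
opening: 0.172
```

>>> {"fn": "drive_tool", "kwargs": {
  "steps": [
    [0,0.4,0,-0.02,0,-0.98,0],
    [0,0.4,0,0.01,0,-0.98,0],
    [0,0.4,0,0.05,0,-0.98,0],
    [0,0.4,0,0.08,0,-0.98,0],
    [0,0.4,0,0.12,0,-0.97,0],
    [0,0.4,0,0.15,0,-0.97,0],
    [0,0.4,0,0.18,0,-0.96,0],
    [0,0.4,0,0.22,0,-0.96,0]
  ]
}}

```text
time_s: 10.2
position: [0.4917, -0.1644, 0.4371]
orientation: [-1.571, 0.0, -0.242]
wrist_force: [-0.0, 0.2, -5.0]
opening: 0.174
```

>>> {"fn": "drive_tool", "kwargs": {
  "steps": [
    [0,0.4,0,0.25,0,-0.95,0],
    [0,0.4,0,0.28,0,-0.94,0],
    [0,0.4,0,0.32,0,-0.93,0],
    [0,0.4,0,0.35,0,-0.92,0],
    [0,0.4,0,0.38,0,-0.9,0],
    [0,0.4,0,0.38,0,-0.82,0],
    [0,0.4,0,0.32,0,-0.63,0],
    [0,0.2,0,0.12,0,-0.2,0]
  ]
}}

```text
time_s: 11.2
position: [0.4945, -0.2989, 0.437]
orientation: [-1.571, 0.0, -0.504]
wrist_force: [0.7, -0.7, -3.3]
opening: 0.173
```

Run:
```python
from h import *
print(r.get_state())
im=imaging.snapshot("top"); s=imaging.snapshot("scene")
crop(im,265,130,425,290,2.5,"pics/a.png");crop(s,110,80,270,240,2.5,"pics/b.png")
cv2.imwrite("pics/c3.png",np.hstack([cv2.imread("pics/a.png"),cv2.imread("pics/b.png")]))
```

```text
{'time_s': 11.2, 'joints': array([-6.46990000e-01,  3.96907537e-01,  1.42035348e+00, -2.16273808e-05,
        1.32436730e+00, -1.71400982e+00]), 'dq': array([-0.0359263 ,  0.02260628, -0.03594342,  0.00446612,  0.0184493 ,
        0.08526883]), 'tau': array([-7.30355233e-01, -8.14952874e+01, -4.05045855e+01, -2.02735914e-01,
       -6.87860604e-02, -2.29117563e-01]), 'position': array([ 0.49449184, -0.29887998,  0.43702133]), 'orientation': array([-1.57081200e+00,  3.82851669e-05, -5.03771234e-01]), 'wrist_force': array([ 0.65703763, -0.68242175, -3.26963894]), 'torque': array([-0.0094045 ,  0.03203656,  0.01815505]), 'opening': 0.1732255796885153}
```

View pics/c3.png

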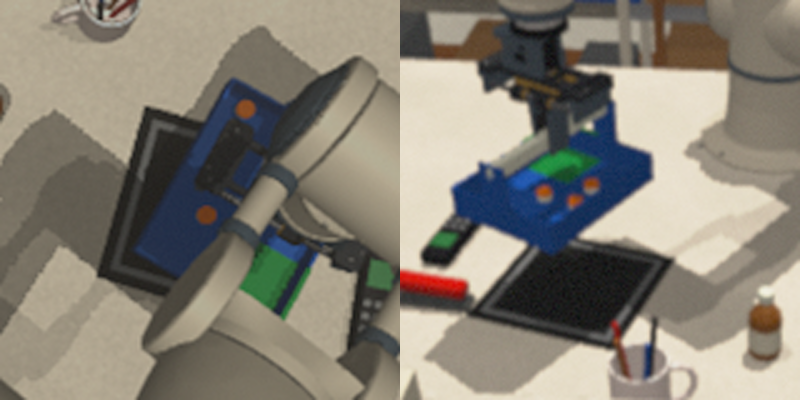

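>>> {"fn": "drive_tool", "kwargs": {
  "steps": [
    [0.2,0,-0.2,-0.35,0,-0.1,0],
    [0.4,0,-0.4,-0.6,0,-0.4,0],
    [0.4,0,-0.4,-0.53,0,-0.42,0],
    [0.4,0,-0.4,-0.47,0,-0.47,0],
    [0.4,0,-0.4,-0.47,0,-0.47,0],
    [0.4,0,-0.4,-0.47,0,-0.47,0],
    [0.4,0,-0.4,-0.47,0,-0.47,0],
    [0.4,0,-0.4,-0.47,0,-0.47,0]
  ]
}}

```text
time_s: 12.3
position: [0.3969, -0.3173, 0.4213]
orientation: [-1.302, -0.261, -0.537]
wrist_force: [0.3, 0.4, -3.7]
opening: 0.171
```

>>> {"fn": "drive_tool", "kwargs": {
  "steps": [
    [0.4,0,-0.4,-0.47,0,-0.47,0],
    [0.4,0,-0.4,-0.47,0,-0.47,0],
    [0.2,0,-0.2,-0.24,0,-0.24,0],
    [0,0,0,0,0,0,0],
    [0,0,0,0,0,0,0],
    [0,0,0,0,0,0,0],
    [0,0,0,0,0,0,0],
    [0,0,0,0,0,0,0]
  ]
}}

```text
time_s: 13.3
position: [0.3684, -0.3265, 0.4079]
orientation: [-1.207, -0.342, -0.565]
wrist_force: [0.3, -0.1, -4.8]
opening: 0.172
```

```bash
cat > look.py <<'E'
from h import *
import sys
from scipy.spatial.transform import Rotation as Ro
s=r.get_state(); R=Ro.from_euler("xyz",s["orientation"]).as_matrix(); p=s["position"]
o=p+.27*R[:,1]; xc,yc,zc=-R[:,0],-R[:,2],-R[:,1]
print(s["joints"].round(2),"origin",o.round(3),"tilt",np.degrees(np.arccos(zc[2])).round(1),"sink x,y",np.degrees(np.arcsin([-xc[2],-yc[2]])).round(1),s["opening"],s["wrist_force"])
im=imaging.snapshot("top"); sc=imaging.snapshot("scene")
k=sys.argv[1]
cv2.imwrite(f"pics/top{k}.png",im[:,:,::-1]);cv2.imwrite(f"pics/scene{k}.png",sc[:,:,::-1])
crop(im,265,130,425,290,2.5,"pics/a.png");crop(sc,130,90,250,210,400/120,"pics/b.png")
b=cv2.resize(cv2.imread("pics/b.png"),(400,400))
cv2.imwrite(f"pics/l{k}.png",np.hstack([cv2.imread("pics/a.png"),b]))
for nm,z in (("corner",(.11,.085,.004)),("sq",(.03,.005,.004)),("sq2",(.11,.005,.004)),("sq3",(.03,.085,.004))):
    X=o+xc*z[0]+yc*z[1]+zc*z[2]; print(nm,X.round(3),proj("scene",X).round(1),proj("top",X).round(1))
E
python3 look.py 4
```

```text
[-1.    0.28  1.77  0.56  1.02 -2.35] origin [ 0.491 -0.291  0.17 ] tilt 28.3 sink x,y [19.6 19.6] 0.17156427070678879 [ 0.28749879 -0.05101193 -4.84726063]
corner [ 0.368 -0.308  0.108] [178.  153.4] [360.6 255.2]
sq [ 0.464 -0.28   0.162] [179.5 155.1] [355.2 222.7]
sq2 [ 0.4   -0.24   0.135] [193.6 152.6] [339.7 244.2]
sq3 [ 0.432 -0.349  0.135] [163.7 155.8] [376.2 234.3]
```

View pics/l4.png

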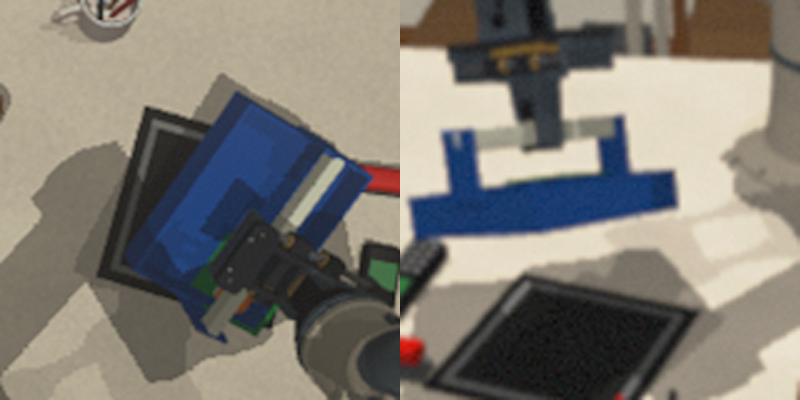

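>>> {"fn": "drive_tool", "kwargs": {
  "steps": [
    [-0.1,0.26,-0.1,-0.12,0,0.12,0],
    [-0.2,0.53,-0.2,-0.24,0,0.24,0],
    [-0.34,0.88,-0.34,-0.4,0,0.4,0],
    [-0.34,0.88,-0.34,-0.4,0,0.4,0],
    [-0.34,0.88,-0.34,-0.4,0,0.4,0],
    [-0.34,0.88,-0.34,-0.4,0,0.4,0],
    [-0.34,0.88,-0.34,-0.4,0,0.4,0],
    [-0.34,0.88,-0.34,-0.4,0,0.4,0]
  ]
}}

```text
time_s: 14.4
position: [0.3662, -0.2489, 0.4078]
orientation: [-1.208, -0.344, -1.172]
wrist_force: [-0.7, -0.4, -4.8]
opening: 0.172
```

>>> {"fn": "drive_tool", "kwargs": {
  "steps": [
    [-0.34,0.88,-0.34,-0.4,0,0.4,0],
    [-0.34,0.88,-0.34,-0.4,0,0.4,0],
    [-0.34,0.88,-0.34,-0.4,0,0.4,0],
    [-0.34,0.88,-0.34,-0.4,0,0.4,0],
    [-0.34,0.88,-0.34,-0.4,0,0.4,0],
    [-0.34,0.88,-0.34,-0.4,0,0.4,0],
    [-0.2,0.53,-0.2,-0.24,0,0.24,0],
    [-0.1,0.26,-0.1,-0.12,0,0.12,0]
  ]
}}

```text
time_s: 15.4
position: [0.4087, -0.1847, 0.4073]
orientation: [-1.208, -0.347, -1.773]
wrist_force: [0.1, -0.4, -4.1]
opening: 0.171
```

```bash
python3 look.py 5
```

```text
[-0.48  0.18  1.92 -0.36  0.62 -0.09] origin [ 0.485 -0.288  0.17 ] tilt 28.5 sink x,y [19.9 19.5] 0.17064690321731904 [ 0.07719509 -0.35976596 -4.07236458]
corner [ 0.425 -0.179  0.108] [208.8 162.9] [318.1 235.2]
sq [ 0.485 -0.259  0.162] [184.4 158.6] [347.7 215.1]
sq2 [ 0.5   -0.185  0.134] [204.4 168. ] [321.3 210. ]
sq3 [ 0.41  -0.253  0.135] [189.8 153.9] [344.  240.8]
```

View pics/l5.png

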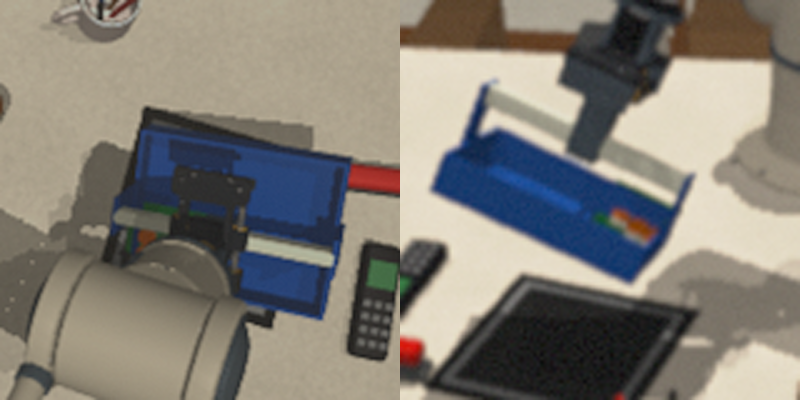

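The pots show as an orange cluster at (635,225), on the green. I'll turn further so I can count them.

>>> {"fn": "drive_tool", "kwargs": {
  "steps": [
    [-0.1,0.26,-0.1,-0.12,0,0.12,0],
    [-0.2,0.53,-0.2,-0.24,0,0.24,0],
    [-0.34,0.88,-0.34,-0.4,0,0.4,0],
    [-0.34,0.88,-0.34,-0.4,0,0.4,0],
    [-0.34,0.88,-0.34,-0.4,0,0.4,0],
    [-0.34,0.88,-0.34,-0.4,0,0.4,0],
    [-0.34,0.88,-0.34,-0.4,0,0.4,0],
    [-0.34,0.88,-0.34,-0.4,0,0.4,0]
  ]
}}

```text
time_s: 16.5
position: [0.48, -0.1561, 0.4069]
orientation: [-1.206, -0.349, -2.378]
wrist_force: [0.3, 0.3, -3.8]
opening: 0.174
```

>>> {"fn": "drive_tool", "kwargs": {
  "steps": [
    [-0.34,0.88,-0.34,-0.4,0,0.4,0],
    [-0.34,0.88,-0.34,-0.4,0,0.4,0],
    [-0.34,0.88,-0.34,-0.4,0,0.4,0],
    [-0.34,0.88,-0.34,-0.4,0,0.4,0],
    [-0.2,0.53,-0.2,-0.24,0,0.24,0],
    [-0.1,0.26,-0.1,-0.12,0,0.12,0],
    [0,0,0,0,0,0,0],
    [0,0,0,0,0,0,0]
  ]
}}

```text
time_s: 17.5
position: [0.5341, -0.1634, 0.4067]
orientation: [-1.203, -0.351, -2.804]
wrist_force: [-0.2, 0.3, -3.5]
opening: 0.173
```

```bash
python3 look.py 6; python3 -c "
import cv2
from h import crop
crop(cv2.imread('pics/scene6.png')[:,:,::-1],150,100,250,200,6,'pics/z6.png')"
```

```text
[-0.27  0.44  1.5  -0.52  1.31  1.07] origin [ 0.485 -0.284  0.17 ] tilt 28.8 sink x,y [20.1 19.7] 0.17297335266869363 [-0.18765686  0.30687859 -3.53917455]
corner [ 0.547 -0.176  0.107] [205.4 181.5] [317.3 195.5]
sq [ 0.51  -0.268  0.162] [180.5 162.1] [351.  206.8]
sq2 [ 0.581 -0.243  0.134] [184.6 180.1] [340.7 183.9]
sq3 [ 0.476 -0.201  0.135] [200.9 164. ] [326.6 218.3]
```

View pics/z6.png

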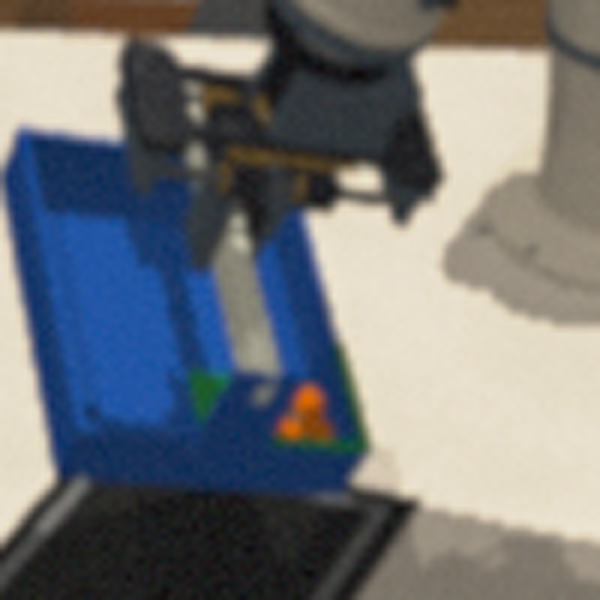

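View pics/top6.png

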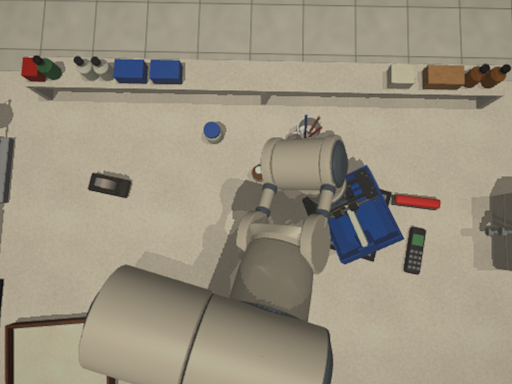

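```bash
python3 -c "
import cv2,numpy as np
from h import crop
a=cv2.imread('pics/scene5.png')[:,:,::-1]
crop(a,175,135,225,185,8,'pics/z5.png')
a=cv2.imread('pics/top5.png')[:,:,::-1]
crop(a,305,195,355,245,8,'pics/z5t.png')
cv2.imwrite('pics/z5c.png',np.hstack([cv2.imread('pics/z5.png'),cv2.imread('pics/z5t.png')]))"
```

```text
(no output)
```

View pics/z5c.png

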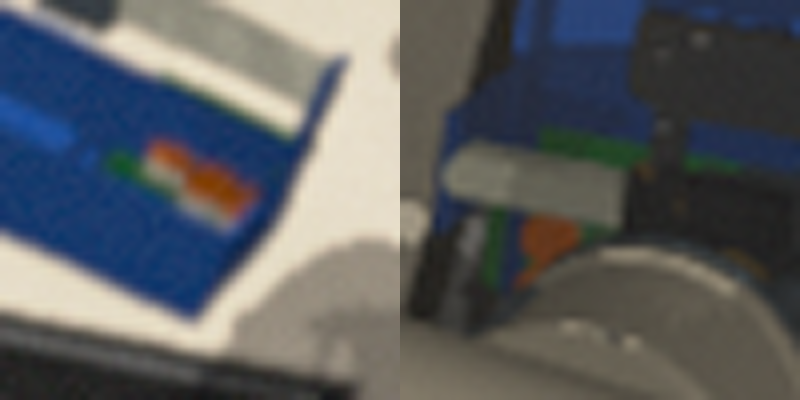

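>>> {"fn": "drive_tool", "kwargs": {
  "steps": [
    [-0.1,0.26,-0.1,-0.12,0,0.12,0],
    [-0.2,0.53,-0.2,-0.24,0,0.24,0],
    [-0.34,0.88,-0.34,-0.4,0,0.4,0],
    [-0.34,0.88,-0.34,-0.4,0,0.4,0],
    [-0.34,0.88,-0.34,-0.4,0,0.4,0],
    [-0.34,0.88,-0.34,-0.4,0,0.4,0],
    [-0.34,0.88,-0.34,-0.4,0,0.4,0],
    [-0.34,0.88,-0.34,-0.4,0,0.4,0]
  ]
}}

```text
time_s: 18.6
position: [0.5967, -0.2101, 0.4063]
orientation: [-1.2, -0.35, 2.869]
wrist_force: [-0.1, -0.2, -4.8]
opening: 0.173
```

>>> {"fn": "drive_tool", "kwargs": {
  "steps": [
    [-0.34,0.88,-0.34,-0.4,0,0.4,0],
    [-0.34,0.88,-0.34,-0.4,0,0.4,0],
    [-0.34,0.88,-0.34,-0.4,0,0.4,0],
    [-0.34,0.88,-0.34,-0.4,0,0.4,0],
    [-0.2,0.53,-0.2,-0.24,0,0.24,0],
    [-0.1,0.26,-0.1,-0.12,0,0.12,0],
    [0,0,0,0,0,0,0],
    [0,0,0,0,0,0,0]
  ]
}}

```text
time_s: 19.6
position: [0.6178, -0.2598, 0.4066]
orientation: [-1.198, -0.348, 2.446]
wrist_force: [0.9, 0.1, -4.6]
opening: 0.178
```

```bash
python3 look.py 7; python3 -c "
import cv2
from h import crop
crop(cv2.imread('pics/scene7.png')[:,:,::-1],140,100,240,200,6,'pics/z7.png')"
```

```text
[-0.42  0.68  1.05 -0.28  1.84  1.76] origin [ 0.489 -0.28   0.17 ] tilt 28.9 sink x,y [19.9 20. ] 0.17847738773743813 [ 0.85580221  0.12790178 -4.56713504]
corner [ 0.613 -0.279  0.107] [173.5 191.4] [350.5 175. ]
sq [ 0.515 -0.294  0.162] [173.1 162.6] [359.8 205.3]
sq2 [ 0.573 -0.342  0.134] [157.  177.5] [373.5 187.2]
sq3 [ 0.555 -0.231  0.134] [189.5 176. ] [336.5 192.2]
```

View pics/z7.png

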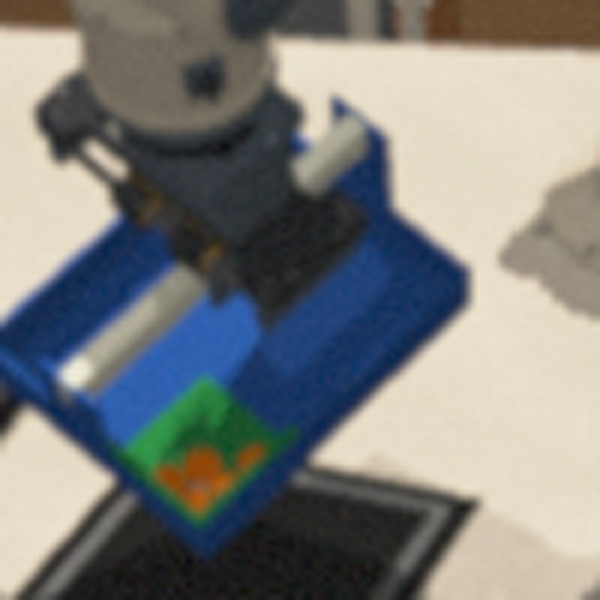

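```bash
python3 -c "
import cv2,numpy as np
from h import *
a=cv2.imread('pics/scene7.png')[:,:,::-1]
crop(a,155,160,200,195,16,'pics/z7b.png')
h=cv2.cvtColor(a.copy(),cv2.COLOR_RGB2HSV);m=cv2.inRange(h,(4,140,80),(20,255,255));m[:155]=0;m[200:]=0;m[:,:150]=0;m[:,205:]=0
q=np.argwhere(m)
print(len(q),q.min(0),q.max(0))
"
```

```text
81 [174 166] [184 183]
```

View pics/z7b.png

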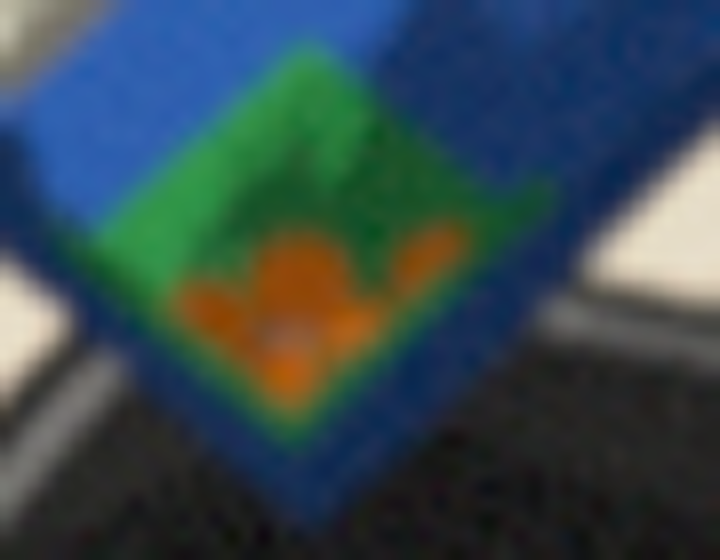

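```bash
python3 -c "
from h import *
from scipy.spatial.transform import Rotation as Ro
s=r.get_state(); R=Ro.from_euler('xyz',s['orientation']).as_matrix(); p=s['position']
o=p+.27*R[:,1]; C=np.array([-R[:,0],-R[:,2],-R[:,1]])
for u,v in((208,305),(300,270),(290,385),(355,325),(435,255)):
    c,d=ray('scene',155+u/16,160+v/16); c=C@(c-o); d=C@d
    print((1000*(c+d*(.018-c[2])/d[2])).round())
print(s['time_s'],s['dq'].round(3))"
```

```text
[93. 44. 18.]
[73. 52. 18.]
[95. 70. 18.]
[75. 70. 18.]
[51. 71. 18.]
19.7 [-0.001 -0.    -0.003  0.001  0.001  0.002]
```

```bash
python3 -c "
from h import *
from scipy.spatial.transform import Rotation as Ro
s=r.get_state(); R=Ro.from_euler('xyz',s['orientation'])
print(R.inv().apply([0,-.012,0])/.02)"
```

```text
[-0.36142731  0.04561109  0.47674933]
```

>>> {"fn": "drive_tool", "kwargs": {
  "steps": [
    [0,0,0,-0.09,0.01,0.12,0],
    [0,0,0,-0.18,0.02,0.24,0],
    [0,0,0,-0.09,0.01,0.12,0],
    [0,0,0,0,0,0,0],
    [0,0,0,0,0,0,0],
    [0,0,0,0,0,0,0],
    [0,0,0,0,0,0,0],
    [0,0,0,0,0,0,0]
  ]
}}

```text
time_s: 20.7
position: [0.6178, -0.272, 0.4066]
orientation: [-1.198, -0.348, 2.445]
wrist_force: [0.0, -0.2, -4.7]
opening: 0.173
```

```bash
python3 look.py 8
```

```text
[-0.44  0.68  1.03 -0.29  1.85  1.74] origin [ 0.489 -0.292  0.17 ] tilt 28.9 sink x,y [19.9 20. ] 0.17274161603780291 [ 0.04431029 -0.23201178 -4.71993283]
corner [ 0.613 -0.291  0.107] [170.  191.2] [354.4 175.1]
sq [ 0.515 -0.306  0.162] [169.7 162.4] [363.9 205.3]
sq2 [ 0.573 -0.355  0.135] [153.5 177.3] [377.6 187.3]
sq3 [ 0.555 -0.243  0.134] [186.  175.9] [340.5 192.3]
```

View pics/scene8.png

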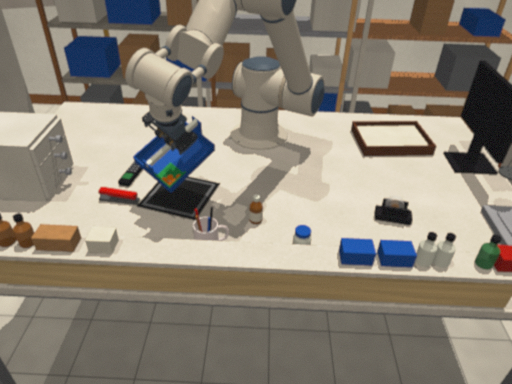

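The caddy is held tilted over the mat, with the pots in the green corner at about (170,177). The bottle, mug, jar, stapler, phone and dispenser are all where they were in the first picture. I'm handing in now.

```bash
python3 -c "
from bench import r
print(r.finish_job())"
```

```text
the job is handed in; nothing more can be done
None
```

I gripped the caddy by the middle of its white handle and carried it over the bottle to the mat. There I tipped it 28–29°, sinking evenly towards its +x and +y walls, and handed the job in at about 21 s of the 51 s allowed.

**Position:** worked out from the arm pose, the caddy's centre is at (0.489, −0.292), about 1 mm from the measured mat centre. Its underside centre is 0.17 m above the counter, and the grip was steady.

**Pots:** they were hidden from both cameras at first, so I turned the tilted caddy about the vertical until I could count them. The scene camera then showed all five, at x 51–95 mm and y 44–71 mm in the caddy's frame, inside the green square. That count was made just before a last 12 mm shift to centre the caddy. In the final picture the pots are still in the green corner, but I did not count them again.

**Other things:** by eye, the bystanders stand where they did in the first picture. I saw no large contact forces, and no check failed or disagreed.

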